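# Line up the brass hinge of a folding painting screen and hold it for the pin

## Robot

A 6-joint arm with a two-finger parallel gripper is mounted at the origin on the work surface. World frame = base frame: x ahead of the robot, y to its left, z up, the work surface at z = 0. Lengths are in m, angles in rad, forces in N, time in s.
With the tool pointing down it reaches from about 0.325 to 0.85 m from the base axis. Payload 4.4 kg.
Tool frame: the origin (TCP) lies midway between the tips of the shut fingers; the grasp point (between the pads) lies 19 mm behind it; z points along the fingers, y is the line along which they close (so a half turn about z gives the same grasp; the last joint's range is limited). The gripper opens to 94 mm and grips with 3 to 60 N. Pads are 16 mm wide; open, the fingers measure 119 mm over their backs; the gripper's body (75 mm by 177 mm) begins 78 mm behind the grasp point.
Start: joints at [1.008, 0.207, 1.542, -0, 1.393, -0.15], TCP at [0.231, 0.527, 0.205] pointing down, gripper open.
Joint ranges: [-2.73, 2.73], [-0.86, 2.22], [0.23, 2.46], [-1.11, 4.25], [0.08, 2.63], [-2.82, 2.82]. Speed limits (rad/s): [2.79, 2.79, 3.14, 3.14, 3.14, 3.14].

## Interface

Orientations are given as a rotation vector (axis times angle).
In Python, from workcell import sensors, imaging, order gives the robot as it stands.
- The arm moves only by the tool jog_arm, never from a script. Its argument "commands" is a list that holds one entry, the list of rows, each a list of 7 numbers: the shift along the tool's x, y, z in cm, then the turn, a rotation vector about the tool's x, y, z in rad, then the gripper command: -1 is fully open, 1 is shut, values between are in proportion. A call has 1 to 20 rows; each row is the pose to reach, as a shift and turn from the pose commanded when the call began, along the tool's axes at that moment; what a row does not reach only later rows make up. A row lasts 1/10 s, in which the tool goes at most 50 mm and 8.59 degrees, less where a joint would pass 70% of its speed; a pose out of reach is approached as far as the arm can. A call with a gripper value outside its range is refused whole. The fingers move at their own pace and stop on an object; the grip force is fixed at half the most. Time passes only in rows, so rows that repeat a pose let the fingers close. It gives the time, the measured TCP pose, the force, the opening and the grip force at its end, in the units of the state.
- sensors.sense(): the state, without advancing time (a new reading comes with each control period).
- imaging.capture(name): name is "side" or "top" or "wrist"; returns a dict with "image" (480x640x3 uint8, red, green, blue), "range_z" (480x640 float32, m along the optical axis (not along the pixel's ray), 0 where there is no reading), "vertical_fov" (degrees; the focal length in pixels is half the picture's height over the tangent of half this angle, whatever the lens; pixels are square), "cx", "cy" (the principal point, pixels), "rvec" (rotation vector, rad) and "tvec" (3), from world to camera coordinates, as OpenCV has them. Camera axes: x right, y down, z forward; pixel columns grow to the right and rows downward; lengths in m; the calibration is good to about 2 mm. A picture is of the moment at which its call begins.
- order.close_job(): hands the job in; it is judged then, once.
Trained networks look in a picture, given as the dict that the camera call returned (one of the last four; its "shot" number tells which), for a name from the list of things; names that differ only in an ending like _2 or _b are one class to them, and where a whole thing is asked for, a point or a joint stands for the part that bears it (a point fixed in the world has none). Each returns a list of dicts, best first, with "confidence" (0 to 1); they miss things now and then, are a little off and sometimes report something else, mostly with a low value. They report only what shows in the picture. A call takes as long as a camera call. They do not tell look-alikes from the thing itself.
- imaging.look_for(picture, name): "position" ([row, column] in pixels, amid what is visible of it).
- imaging.regions_of(picture, name): "region" (480x640 bool, what is visible of it) and "position" ([row, column] in pixels, amid what is visible of it).
The state is a dict: "t": time; "q": joint angles; "qd": joint speeds; "tau": joint torques, N m; "tcp_pos": TCP position; "tool_rot": TCP orientation; "contact_force": force on the tool from outside, world axes, zero at the start; "ft_torque": the same for the moment, N m; "finger_gap": finger opening in m; "gripper_force": force on a finger pad.
Only numpy, scipy, OpenCV 4.12 (cv2) and the standard library are available. Lean on these libraries where they do the work, as an engineer would, in place of code of your own. Each camera call takes 0.05 s, during which the arm holds its last target. There are 200 camera calls.

## Task

Take the palette knife and, with its blade under the overhanging lip, lever up the lid of the wooden hardware box; get the lid standing fully upright or leaning back, and lay the knife down on its rest or on the table. Then lift the loose brass hinge leaf out of the box, bring its single knuckle down between the two knuckles of the leaf fixed on the jamb block so that all three holes line up ready for the pin, and finish holding it there, still gripped and carried by the gripper alone. Leave the pin, bottles, bowls and cup where they are.

Things in the scene. Friction and masses are not known exactly. Their poses are not given: they have to be found in the camera images.
- knife: Palette knife, 70 g, balanced in the handle: red handle 120 long, 14 wide, 18 high; flat steel blade 24 wide, 3 thick, straight on from it. Origin: centre of the handle's underside; y runs along the knife to the tip, z up. Handle spans y -60 to 60, ferrule to 71, blade to 170 mm, blade 7.5 to 10.5 mm above the underside. Starts level on the rest, tip towards the box side.
- blade_tip (a point): End of the palette knife's blade, middle of its width and thickness (170 mm along the knife's y from the handle centre, 9 mm above the handle's underside).
- rest: Fixed dark wooden knife rest, base 60 x 120 x 6. Two notched supports (12 thick, 46 mm either side of the middle along y) carry the handle, underside 30 mm above the table; notches 20 wide, 8 deep, open upward; 80 mm between the supports is free for fingers. Origin: centre of its underside; y along the knife.
- box: Fixed dark wooden hardware box 170 (x) by 120 (y) by 88 high, walls and floor 6. Origin: centre of its underside. Front is the -y face, 60 mm from the origin; the lid is hinged on the +y top edge. Inside, four small posts (tops 38 mm above the table) form a slot that keeps the leaf upright at box x = 0, y = -10 mm, its hole along the box's y.
- lid (a joint): Lid angle: 0 shut, grows as it opens, pi/2 upright, stop at 1.85; fully upright counts from 1.4. Pale board 176 x 140, 6 thick, about 0.1 kg, hinged at the box's +y rim on a stiff hinge (about 0.09 N m friction): it stays where it is left; lifting the lip takes 1 to 2 N. It may start up to 0.06 ajar.
- lid_lip (a point): Middle of the lid's free edge, on its underside, 138 mm from the hinge line. Shut, the lid overhangs the box's front face by 18 mm, its underside 88 mm above the table.
- lid_hinge (a point): Point on the lid's hinge line, middle of the box's back top edge (box y +60 mm, 88 mm high). The line runs along the box's x.
- leaf: Loose brass hinge leaf, about 0.2 kg. Origin: centre of its knuckle's hole. Knuckle: tube of 22 outer, 12 inner diameter, 24 long, hole along y. z points up the plate. Neck 8 thick, 24 wide; plate 8 thick (x), 64 wide (y), from z = 18 to 62. Starts upright in the box, knuckle down on its floor (origin 17, plate's top 79 mm above the table); lifts straight up.
- jamb: Fixed white-painted jamb block 70 (x) by 120 (y), top 50 above the table, on a steel foot 90 x 150, 8 thick. Two fixed brass knuckles (22 outer, 12 inner diameter, 24 long) stand on top, holes in one line along y, 72 mm above the table, 31 mm free between them; the gap is open from above and the x sides. Origin: centre of its underside.
- gap (a point): Middle of the gap between the two fixed knuckles, on the line of their holes (72 mm above the table, axes as the jamb's). The centre of the loose leaf's hole belongs here.
- pin: Bystander: the steel hinge pin, 7 thick, 85 long, square head, lying in a small black tray. Leave it.
- bottle_a: Bystander: red pigment jar, 38 across, 85 high.
- bottle_b: Bystander: blue pigment jar, 38 across, 85 high.
- bottle_c: Bystander: yellow pigment jar, 38 across, 85 high.
- bowl_a: Bystander: white paint bowl, 80 across, 32 high.
- bowl_b: Bystander: white paint bowl, 72 across, 30 high.
- cup: Bystander: blue water cup (empty), 72 across, 85 high.
Mind the look-alikes: they are no part of the job. Of the things that look like the jamb, take the one that is nearest to the robot's base at the start. There is more than one size of the knife; the job needs the smaller.

How it is judged:
By the outcome, as a careful person would: the job done as asked, in the order asked, and still so for the second after the job is handed in, while the arm keeps its last pose, push and grip.
It also fails if it takes over 62 s, if anything falls off the work surface, if the arm or the gripper's body presses on something with over 40 N, if the wrist force passes 120 N, or if a joint passes its speed limit or range.

## Working session

There is one attempt and no reset: what is moved stays moved. The work goes in short steps, Python scripts to look and compute and a tool call to move; the robot and the scene stay as the last step left them, time stands still between calls to the robot, and variables do not carry over. Pictures are saved under pics/ and viewed, at most 10 in all, crops included, and the job is handed in when it is done.

Besides the shell and the picture viewer there is one more tool, called after ">>>" by a JSON object that holds its "api" and its "payload". jog_arm: Moves the arm, as the interface text tells. Its arguments: {"type":"object","properties":{"commands":{"type":"array","items":{"type":"array","items":{"type":"array","items":{"type":"number"}}}}},"required":["commands"]}

```bash
ls; mkdir -p pics
cat > h.py <<'E'
import numpy as np, cv2, sys
from scipy.spatial.transform import Rotation as R
from workcell import sensors, imaging, order
def world(p):
    "HxWx3 world points"
    f=240/np.tan(np.radians(p["vertical_fov"])/2); z=p["range_z"].astype(float)
    v,u=np.mgrid[:480,:640]
    c=np.stack([(u-p["cx"])/f*z,(v-p["cy"])/f*z,z],-1)
    W=(c-np.ravel(p["tvec"]))@cv2.Rodrigues(np.array(p["rvec"],float))[0]
    W[z<=0]=np.nan
    return W
def save(p,n): cv2.imwrite(f"pics/{n}.png",p["image"][:,:,::-1])
def fit(pts):
    "minAreaRect in xy mm"
    r=cv2.minAreaRect((pts[:,:2]*1000).astype(np.float32)); return np.round(r[0],1),np.round(r[1],1),round(r[2],1)
E
python3 - <<'E'
from h import *
s=sensors.sense(); print({k:np.round(v,3) for k,v in s.items()})
for cam in ["top","side"]:
    p=imaging.capture(cam); save(p,cam+"0"); W=world(p); np.save(cam+"W.npy",W)
    print(cam,[round(float(x),2) for x in np.ravel(p["tvec"])],p["vertical_fov"], (-cv2.Rodrigues(np.array(p["rvec"],float))[0].T@np.ravel(p["tvec"])).round(3))
    for n in ["knife","rest","box","lid","jamb","leaf","pin"]:
        for r in imaging.regions_of(p,n):
            if r["confidence"]<.3: continue
            P=W[r["region"]]; P=P[~np.isnan(P[:,0])]
            if len(P)<20: continue
            print(n,round(r["confidence"],2),np.round(r["position"]),len(P),np.median(P,0).round(3),"z",np.percentile(P[:,2],[2,98]).round(3),*fit(P))
E
```

```text
pics
{'t': np.float64(0.0), 'q': array([ 1.008,  0.207,  1.543, -0.   ,  1.394, -0.151]), 'qd': array([ 0.002, -0.001,  0.002, -0.   , -0.001,  0.001]), 'tau': array([-1.0000e-03, -3.7087e+01, -2.8141e+01,  7.0000e-02,  3.6000e-02,
       -0.0000e+00]), 'tcp_pos': array([0.23 , 0.526, 0.204]), 'tool_rot': array([-6.440e-01, -3.074e+00,  3.000e-03]), 'contact_force': array([-0.45 , -0.296, -0.201]), 'ft_torque': array([ 0.029, -0.042, -0.014]), 'gripper_force': np.float64(0.0), 'finger_gap': np.float64(0.094)}
top [0.01, 0.5, 1.35] 45.57979836644887 [0.397 0.002 1.379]
knife 0.78 [249. 288.] 844 [0.46  0.065 0.043] z [0.004 0.053] [459.3  48.7] [234.6  27.4] 89.4
knife 0.64 [306. 398.] 1381 [ 0.314 -0.182  0.017] z [0.    0.029] [ 287.2 -199.6] [304.4  34.8] 31.7
box 0.92 [198. 187.] 4761 [0.577 0.287 0.097] z [0.091 0.103] [589.4 300.5] [170.7 193.5] 80.8
lid 0.9 [193. 188.] 4794 [0.578 0.287 0.097] z [0.091 0.103] [581.4 302.7] [172.5 176.9] 80.8
lid 0.51 [196. 188.] 4790 [0.578 0.287 0.097] z [0.091 0.103] [590.1 302. ] [173.7 194.4] 80.8
jamb 0.91 [206. 501.] 2393 [ 0.545 -0.435  
[... 693 characters left out ...]
] [ 63.2 151.8] 0.1
box 0.92 [176. 309.] 3358 [0.57  0.247 0.095] z [0.005 0.101] [603.8 343. ] [260.8 213.9] 81.5
lid 0.96 [164. 309.] 1789 [0.574 0.28  0.098] z [0.094 0.101] [607.4 368.5] [313.9 211.2] 81.1
jamb 0.87 [337. 381.] 3605 [ 0.548 -0.264  0.048] z [0.004 0.083] [ 570.2 -235.1] [116.7 150.8] 22.8
jamb 0.78 [439. 426.] 5812 [ 0.537 -0.46   0.049] z [0.006 0.082] [ 550.7 -444.4] [100.3 151. ] 38.4
leaf 0.46 [271. 298.] 789 [ 0.449 -0.015  0.008] z [0.004 0.039] [460.1   2.3] [ 62.  143.5] 0.5
pin 0.78 [461. 329.] 242 [ 0.387 -0.427  0.011] z [0.003 0.015] [ 387.2 -422.5] [ 9.9 71.3] 12.0
pin 0.34 [259. 397.] 567 [ 0.688 -0.056  0.02 ] z [0.004 0.032] [684.3 -53.9] [97.  69.4] 81.2
```

View pics/top0.png

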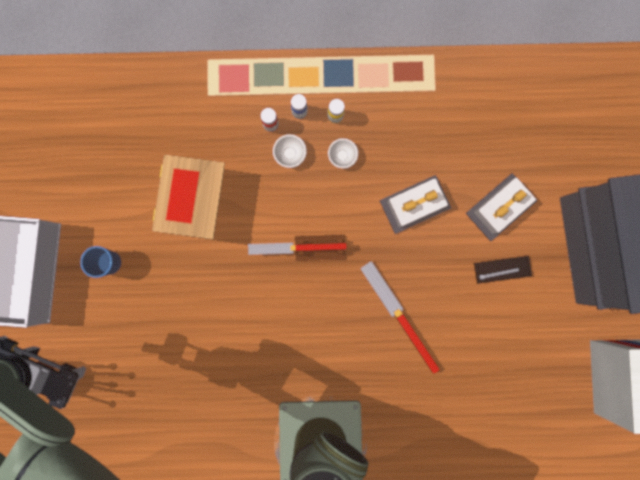

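View pics/side0.png

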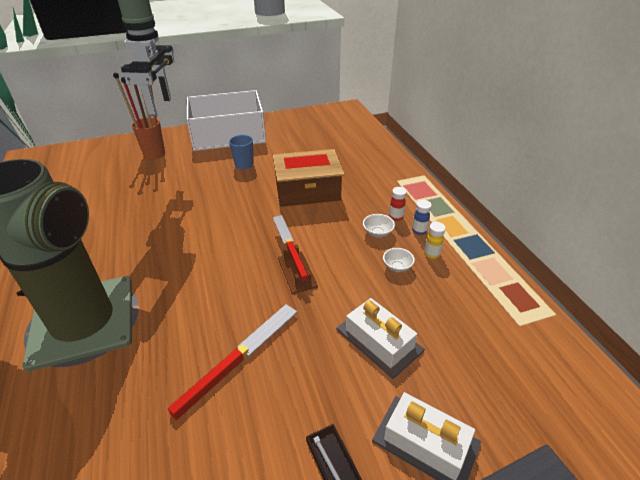

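The top view shows the lid at (187,198) with its front facing the knife. The small knife is on its rest at (297,247), with the blade pointing left towards the box. The nearer jamb is at (415,205). The big knife on the table and the jamb at (502,206) are the decoys.

```bash
cat >> h.py <<'E'
def pca(P):
    c=P[:,:2].mean(0); u,s,v=np.linalg.svd(P[:,:2]-c,full_matrices=False); return c,np.degrees(np.arctan2(v[0,1],v[0,0]))%180
def rows(targets):
    "targets: list of (xyz, R) world -> tool-relative rows from the measured pose"
    s=sensors.sense(); R0=R.from_rotvec(s["tool_rot"]); p0=np.array(s["tcp_pos"])
    for p,Rt in targets:
        print(np.round(R0.inv().apply(np.array(p)-p0)*100,2).tolist(), np.round((R0.inv()*Rt).as_rotvec(),3).tolist())
def down(yaw,pitch=0):
    "tool down, closing axis y at yaw deg; tool x = y cross z; pitch = turn about tool y (rad)"
    a=np.radians(yaw); y=np.array([np.cos(a),np.sin(a),0]); z=np.array([0,0,-1.]); x=np.cross(y,z)
    return R.from_matrix(np.stack([x,y,z],1))*R.from_rotvec([0,pitch,0])
E
python3 - <<'E'
from h import *
for cam in ["top","side"]:
    W=np.load(cam+"W.npy"); X,Y,Z=W[...,0],W[...,1],W[...,2]
    def sel(x0,x1,y0,y1,z0,z1): 
        return W[(X>x0)&(X<x1)&(Y>y0)&(Y<y1)&(Z>z0)&(Z<z1)]
    P=sel(.43,.49,-.09,.19,.030,.06); print(cam,"knife all",len(P),fit(P),np.percentile(P[:,2],[5,50,95]).round(4), pca(P))
    print("  ends y",P[:,1].min(),P[:,1].max())
    for y in np.arange(-.06,.17,.03):
        Q=P[abs(P[:,1]-y)<.008]; print("  ",round(y,2),len(Q),Q.mean(0).round(4) if len(Q) else "")
    P=sel(.45,.72,.15,.42,.085,.11); print("lid",len(P),fit(P),np.percentile(P[:,2],[2,50,98]).round(4))
    A=np.c_[P[:,:2],np.ones(len(P))]; k=np.linalg.lstsq(A,P[:,2],rcond=None)[0]; print("  plane",k.round(4))
    P=sel(.50,.62,-.34,-.15,.066,.09); print("knuckles",len(P),pca(P),fit(P))
    P=sel(.50,.62,-.34,-.15,.047,.054); print("jamb top",len(P),fit(P))
    P=sel(.48,.64,-.34,-.13,.005,.1); print("jamb",len(P),fit(P))
s=sensors.sense()
E
```

```text
top knife all 864 (array([459.9,  45.2]), array([ 33.4, 227.8]), 0.2) [0.0362 0.0433 0.0519] (array([0.45960369, 0.05271672]), np.float64(90.51771117469299))
  ends y -0.06861497631341253 0.15909539595196762
   -0.06 74 [ 0.4606 -0.0578  0.0436]
   -0.03 43 [ 0.4603 -0.0301  0.0478]
   0.0 42 [ 0.4598 -0.0008  0.0494]
   0.03 68 [0.4601 0.0314 0.0449]
   0.06 65 [0.4592 0.0607 0.0427]
   0.09 70 [0.4598 0.0906 0.0415]
   0.12 68 [0.459  0.1197 0.0414]
   0.15 69 [0.4586 0.1493 0.0413]
lid 4773 (array([579.2, 289.4]), array([145.5, 176.9]), 80.8) [0.0912 0.0973 0.103 ]
  plane [-0.0044 -0.0282  0.1078]
knuckles 212 (array([ 0.55949074, -0.24073005]), np.float64(113.46356702851972)) (array([ 560.1, -241. ]), array([21.5, 78.7]), 23.3)
jamb top 988 (array([ 560.2, -241.3]), array([ 70. , 120.5]), 23.3)
jamb 2587 (array([ 559.8, -234.5]), array([209.1, 159.5]), 89.8)
side knife all 698 (array([458.3,  46.6]), array([ 33.6, 234.8]), 0.5) [0.0347 0.0428 0.0503] (array([0.45764343, 0.03424476]), np.float64(90.28026666154902))
  ends y -0.0707796430260052 0.16407668386381247
   -0.06 93 [ 0.4584 -0.0602  0.0419]
   -0.03 42 [ 0.4575 -0.031   0.0472]
   0.0 40 [ 0.4575 -0.0009  0.0475]
   0.03 65 [0.4575 0.0324 0.0418]
   0.06 38 [0.4576 0.0603 0.0433]
   0.09 43 [0.4579 0.0901 0.0418]
   0.12 43 [0.457  0.1201 0.0425]
   0.15 39 [0.4574 0.1496 0.0421]
lid 1786 (array([576.7, 288.9]), array([147. , 175.4]), 81.1) [0.0944 0.0983 0.1012]
  plane [-0.0018 -0.0182  0.1043]
knuckles 346 (array([ 0.55745932, -0.24365266]), np.float64(113.66400453539566)) (array([ 558.4, -239.5]), array([23.3, 80. ]), 21.4)
jamb top 1498 (array([ 558.7, -239.7]), array([ 71.4, 121. ]), 23.4)
jamb 3558 (array([ 558.8, -238.9]), array([ 92.3, 152.1]), 23.5)
```

Run:
```python
from h import *
rows([([.459,.008,.15],down(.4)),([.459,.008,.08],down(.4)),([.459,.008,.021],down(.4))])
```

```text
[-41.72, -38.36, 5.55] [0.0, -0.0, 1.151]
[-41.72, -38.36, 12.55] [0.0, -0.0, 1.151]
[-41.72, -38.36, 18.45] [0.0, -0.0, 1.151]
```

>>> {"api": "jog_arm", "payload": {"commands": [[[-41.7, -38.4, 5.5, 0, 0, 1.151, -1], [-41.7, -38.4, 5.5, 0, 0, 1.151, -1], [-41.7, -38.4, 5.5, 0, 0, 1.151, -1], [-41.7, -38.4, 5.5, 0, 0, 1.151, -1], [-41.7, -38.4, 5.5, 0, 0, 1.151, -1], [-41.7, -38.4, 5.5, 0, 0, 1.151, -1], [-41.7, -38.4, 5.5, 0, 0, 1.151, -1], [-41.7, -38.4, 5.5, 0, 0, 1.151, -1], [-41.7, -38.4, 5.5, 0, 0, 1.151, -1], [-41.7, -38.4, 5.5, 0, 0, 1.151, -1], [-41.7, -38.4, 5.5, 0, 0, 1.151, -1], [-41.7, -38.4, 5.5, 0, 0, 1.151, -1], [-41.7, -38.4, 5.5, 0, 0, 1.151, -1], [-41.7, -38.4, 5.5, 0, 0, 1.151, -1], [-41.7, -38.4, 5.5, 0, 0, 1.151, -1], [-41.7, -38.4, 5.5, 0, 0, 1.151, -1]]]}}

```text
t: 2.4
tcp_pos: [0.4582, 0.0089, 0.1506]
tool_rot: [-2.211, -2.231, -0.0]
contact_force: [-0.0, 0.7, 0.7]
finger_gap: 0.0939
gripper_force: 0.0
```

Run:
```python
from h import *
p=imaging.capture("wrist"); save(p,"w1"); W=world(p); X,Y,Z=np.moveaxis(W,-1,0)
P=W[(abs(X-.459)<.03)&(Y>-.1)&(Y<.2)&(Z>.033)&(Z<.06)]
for y in np.arange(-.06,.17,.02):
    Q=P[abs(P[:,1]-y)<.006]
    if len(Q): print(round(y,2),len(Q),Q.min(0).round(4),Q.max(0).round(4))
rows([([.459,.008,.021],down(.4))])
```

```text
-0.06 340 [ 0.4424 -0.0659  0.036 ] [ 0.4757 -0.054   0.0497]
-0.04 230 [ 0.4527 -0.0458  0.0453] [ 0.4659 -0.0341  0.0498]
-0.02 251 [ 0.4519 -0.0259  0.045 ] [ 0.4656 -0.0141  0.05  ]
0.0 263 [ 0.4518 -0.006   0.0455] [0.4654 0.006  0.0497]
0.02 272 [0.4518 0.0141 0.0455] [0.4651 0.0259 0.0501]
0.04 546 [0.4412 0.0341 0.0332] [0.4752 0.0459 0.0498]
0.06 463 [0.4461 0.0544 0.0387] [0.47   0.0656 0.0467]
0.08 514 [0.4461 0.0743 0.0384] [0.4697 0.086  0.0429]
0.1 547 [0.4455 0.094  0.0387] [0.4693 0.106  0.0427]
0.12 593 [0.4455 0.114  0.0386] [0.4689 0.126  0.0426]
0.14 600 [0.4455 0.1341 0.038 ] [0.469  0.146  0.0429]
0.16 399 [0.4448 0.154  0.0381] [0.4689 0.1613 0.0428]
[-0.09, 0.07, 12.96] [0.0, -0.0, 0.002]
```

View pics/w1.png

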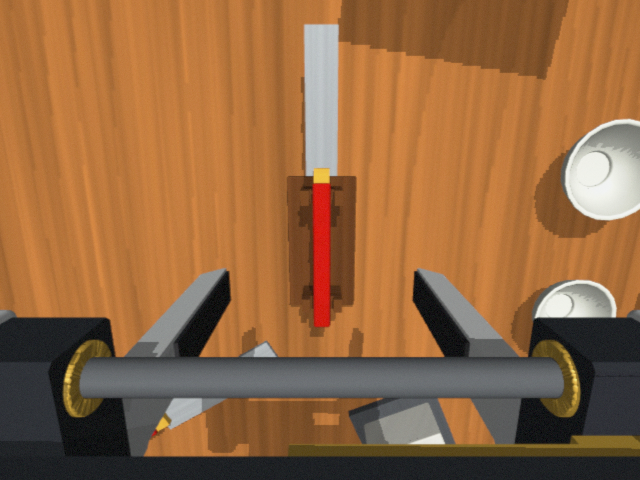

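The wrist view shows the knife centred at column 321, with its tip at row 25 and free handle between the supports. Going down to grasp.

>>> {"api": "jog_arm", "payload": {"commands": [[[0, 0, 5, 0, 0, 0, -1], [0, 0, 9, 0, 0, 0, -1], [0, 0, 12, 0, 0, 0, -1], [0, 0, 12.9, 0, 0, 0, -1], [0, 0, 12.9, 0, 0, 0, -1], [0, 0, 12.9, 0, 0, 0, 0.4], [0, 0, 12.9, 0, 0, 0, 1], [0, 0, 12.9, 0, 0, 0, 1], [0, 0, 12.9, 0, 0, 0, 1], [0, 0, 12.9, 0, 0, 0, 1], [0, 0, 12.9, 0, 0, 0, 1], [0, 0, 12.9, 0, 0, 0, 1]]]}}

```text
t: 3.65
tcp_pos: [0.4586, 0.0076, 0.0215]
tool_rot: [2.214, 2.229, 0.0]
contact_force: [-0.5, -0.9, 0.5]
finger_gap: 0.0416
gripper_force: 0.0
```

>>> {"api": "jog_arm", "payload": {"commands": [[[0, 0, 0, 0, 0, 0, 1], [0, 0, 0, 0, 0, 0, 1], [0, 0, 0, 0, 0, 0, 1], [0, 0, 0, 0, 0, 0, 1], [0, 0, 0, 0, 0, 0, 1], [0, 0, -1, 0, 0, 0, 1], [0, 0, -4, 0, 0, 0, 1], [0, 0, -7, 0, 0, 0, 1], [0, 0, -7, 0, 0, 0, 1]]]}}

```text
t: 4.55
tcp_pos: [0.4627, 0.0071, 0.0962]
tool_rot: [2.208, 2.224, 0.009]
contact_force: [1.2, 0.5, -0.6]
finger_gap: 0.014
gripper_force: 30.0
```

```bash
cat >> h.py <<'E'
def knife_in_tool(p=None):
    "blade line in the tool frame from the wrist camera"
    p=p or imaging.capture("wrist"); s=sensors.sense(); W=world(p); R0=R.from_rotvec(s["tool_rot"])
    L=R0.inv().apply(W.reshape(-1,3)-s["tcp_pos"]).reshape(W.shape)
    m=(L[...,0]>.06)&(L[...,0]<.2)&(abs(L[...,1])<.016)&(L[...,2]>-.06)&(L[...,2]<.03)
    P=L[m]; P=P[abs(P[:,2]-np.median(P[:,2]))<.012]
    k=np.polyfit(P[:,0],P[:,2],1); ky=np.polyfit(P[:,0],P[:,1],1)
    print("blade top z(tool)=",k.round(4),"y=",ky.round(4),"xmax",np.percentile(P[:,0],99.5).round(4),"n",len(P))
    return p,W
E
python3 - <<'E'
from h import *
p,W=knife_in_tool(); save(p,"w2"); s=sensors.sense(); print(s["tcp_pos"].round(4),s["tool_rot"].round(3))
X,Y,Z=np.moveaxis(W,-1,0)
P=W[(X>.45)&(X<.7)&(Y>.18)&(Y<.4)&(Z>.085)&(Z<.12)]
print("lid pts",len(P),fit(P)); 
A=np.c_[P[:,:2],np.ones(len(P))]; print(np.linalg.lstsq(A,P[:,2],rcond=None)[0].round(4))
for x in np.arange(.5,.66,.02):
    Q=P[abs(P[:,0]-x)<.004]
    if len(Q): i=Q[:,1].argmin(); print(round(x,2),len(Q),Q[i].round(4))
E
```

```text
blade top z(tool)= [-0.0002 -0.0211] y= [0.0004 0.0017] xmax 0.1245 n 10230
[0.461  0.0073 0.0941] [2.21  2.226 0.006]
lid pts 0 (array([0., 0.]), array([0., 0.]), 0.0)
[0. 0. 0.]
```

```bash
cat >> h.py <<'E'
u=np.array([np.cos(np.radians(80.9)),np.sin(np.radians(80.9)),0]); LIP=np.array([.567,.220,0]); HIN=LIP+.138*u; Zv=np.array([0,0,1.])
TIP=np.array([.1537,0,-.0175])   # tip in tool
def tipto(p,R_): return np.array(p)-R_.apply(TIP), R_
E
python3 - <<'E'
from h import *
K=down(-9.1)
rows([tipto(LIP-.04*u+.076*Zv,K),tipto(LIP+.011*u+.076*Zv,K)])
E
```

```text
[2.1, 7.53, 3.61] [0.006, 0.001, 0.166]
[7.13, 8.38, 3.61] [0.006, 0.001, 0.166]
```

>>> {"api": "jog_arm", "payload": {"commands": [[[1, 4, 1.8, 0, 0, 0.08, 1], [2.1, 7.5, 3.6, 0, 0, 0.166, 1], [2.1, 7.5, 3.6, 0, 0, 0.166, 1], [2.1, 7.5, 3.6, 0, 0, 0.166, 1], [3.5, 7.8, 3.6, 0, 0, 0.166, 1], [5, 8.1, 3.6, 0, 0, 0.166, 1], [6.2, 8.3, 3.6, 0, 0, 0.166, 1], [6.2, 8.3, 3.6, 0, 0, 0.166, 1]]]}}

```text
t: 5.4
tcp_pos: [0.5414, 0.0722, 0.0564]
tool_rot: [2.387, 2.041, 0.002]
contact_force: [0.8, -0.7, -1.2]
finger_gap: 0.0139
gripper_force: 30.0
```

Run:
```python
from h import *
s=sensors.sense(); print(s["tcp_pos"].round(4),s["tool_rot"].round(3),s["contact_force"].round(2))
R0=R.from_rotvec(s["tool_rot"]); t=s["tcp_pos"]+R0.apply(TIP); print("tip",t.round(4),"inside lip",((t-LIP)@u).round(4))
a=imaging.capture("top"); b=imaging.capture("side")
for p in (a,b):
    W=world(p); X,Y,Z=np.moveaxis(W,-1,0); d=(W-LIP)@u; e=(W-LIP)@np.array([u[1],-u[0],0])
    P=W[(abs(e)<.02)&(d>-.12)&(d<-.004)&(Z>.06)&(Z<.11)]; dd=(P-LIP)@u
    for q in np.arange(-.1,0,.012):
        Q=P[abs(dd-q)<.003]
        if len(Q): print(round(q,3),len(Q),np.median(Q,0).round(4))
c=[cv2.resize(a["image"][130:290,120:320],(480,384)),cv2.resize(b["image"][130:290,230:430],(480,384))]
cv2.imwrite("pics/m1.png",np.vstack(c)[:,:,::-1][:600] if 0 else cv2.resize(np.hstack(c),(800,320))[:,:,::-1])
```

```text
[0.5414 0.0722 0.0564] [2.387e+00 2.041e+00 2.000e-03] [ 0.77 -0.71 -1.17]
tip [0.5653 0.224  0.074 ] inside lip 0.0037
-0.04 8 [0.5569 0.1833 0.0755]
-0.028 26 [0.5613 0.1924 0.0762]
-0.016 26 [0.5641 0.2039 0.0765]
-0.004 15 [0.5656 0.2148 0.0769]
-0.1 6 [0.5593 0.1195 0.0771]
-0.088 3 [0.5595 0.1333 0.0769]
-0.076 4 [0.5615 0.1425 0.0766]
-0.064 1 [0.5665 0.1533 0.0764]
```

View pics/m1.png

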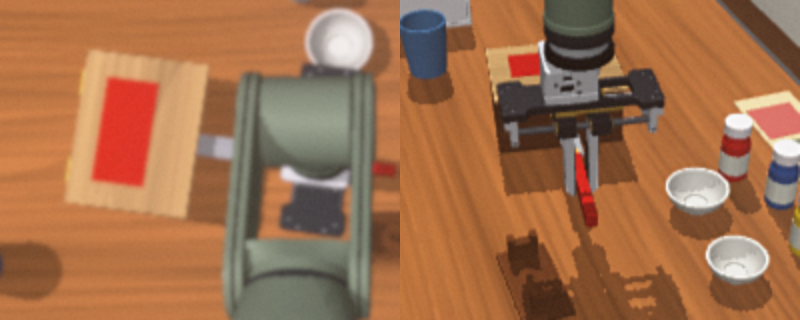

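The pictures show the blade sliding under the middle of the lid's front edge. Next is the levering arc.

Run:
```python
from h import *
K=down(-9.1); r=.127
T=[tipto(LIP+.011*u+.078*Zv,K)]
for th in np.linspace(.06,1.0,14): T.append(tipto(HIN-r*np.cos(th)*u+(.088+r*np.sin(th))*Zv,K))
rows(T)
```

```text
[0.87, 0.19, -0.45] [0.001, 0.0, 0.001]
[0.89, 0.2, -2.21] [0.001, 0.0, 0.001]
[0.98, 0.2, -3.13] [0.001, 0.0, 0.001]
[1.13, 0.2, -4.03] [0.001, 0.0, 0.001]
[1.35, 0.2, -4.92] [0.001, 0.0, 0.001]
[1.63, 0.2, -5.8] [0.001, 0.0, 0.001]
[1.98, 0.2, -6.65] [0.001, 0.0, 0.001]
[2.38, 0.2, -7.47] [0.001, 0.0, 0.001]
[2.85, 0.2, -8.26] [0.001, 0.0, 0.001]
[3.37, 0.2, -9.02] [0.001, 0.0, 0.001]
[3.94, 0.21, -9.74] [0.001, 0.0, 0.001]
[4.56, 0.21, -10.41] [0.001, 0.0, 0.001]
[5.23, 0.21, -11.04] [0.001, 0.0, 0.001]
[5.95, 0.21, -11.62] [0.001, 0.0, 0.001]
[6.7, 0.21, -12.14] [0.001, 0.0, 0.001]
```

>>> {"api": "jog_arm", "payload": {"commands": [[[0.8, 0.2, -0.4, 0, 0, 0, 1], [0.8, 0.2, -0.4, 0, 0, 0, 1], [0.9, 0.2, -1.3, 0, 0, 0, 1], [0.9, 0.2, -2.2, 0, 0, 0, 1], [1.0, 0.2, -3.1, 0, 0, 0, 1], [1.1, 0.2, -4.0, 0, 0, 0, 1], [1.3, 0.2, -4.9, 0, 0, 0, 1], [1.6, 0.2, -5.8, 0, 0, 0, 1], [2.0, 0.2, -6.6, 0, 0, 0, 1], [2.4, 0.2, -7.5, 0, 0, 0, 1], [2.8, 0.2, -8.3, 0, 0, 0, 1], [3.4, 0.2, -9.0, 0, 0, 0, 1], [3.9, 0.2, -9.7, 0, 0, 0, 1], [3.9, 0.2, -9.7, 0, 0, 0, 1]]]}}

```text
t: 6.9
tcp_pos: [0.5503, 0.1094, 0.1538]
tool_rot: [2.389, 2.039, 0.004]
contact_force: [-0.0, -0.6, -1.7]
finger_gap: 0.014
gripper_force: 30.0
```

```bash
cat >> h.py <<'E'
def lidangle(p):
    W=world(p); d=(W-HIN)@u; e=(W-HIN)@np.array([u[1],-u[0],0]); h=W[...,2]-.088
    m=(abs(e)<.085)&(abs(e)>.03)&(d>-.15)&(d<.08)&(h>.02)&(h<.16)
    P=np.c_[d[m],h[m]]; r=np.hypot(*P.T); P=P[(r<.15)]; a=np.arctan2(P[:,1],-P[:,0])
    print("lid pts",len(P),"angle pct",np.percentile(a,[5,25,50,75,95]).round(2),"rmax",np.hypot(*P.T).max().round(3) if len(P) else 0)
E
python3 - <<'E'
from h import *
s=sensors.sense(); print(s["tcp_pos"].round(4),s["contact_force"].round(2))
R0=R.from_rotvec(s["tool_rot"]); t=s["tcp_pos"]+R0.apply(TIP); d=(t-HIN)@u; h=t[2]-.088; print("tip r,th",np.hypot(d,h).round(4),np.arctan2(h,-d).round(3))
for n in ("top","side"): 
    p=imaging.capture(n); lidangle(p)
knife_in_tool()
K=down(-9.1); r=.127
rows([tipto(HIN-r*np.cos(th)*u+(.088+r*np.sin(th))*Zv,K) for th in np.arange(.85,1.75,.08)])
save(p,"s2")
E
```

```text
[0.5503 0.1094 0.1538] [-0.03 -0.64 -1.7 ]
tip r,th 0.1273 0.715
lid pts 1637 angle pct [0.75 0.77 0.79 0.83 0.92] rmax 0.147
lid pts 195 angle pct [0.73 0.74 0.75 0.76 0.78] rmax 0.143
blade top z(tool)= [-0.0001 -0.0194] y= [-0.0005  0.0002] xmax 0.125 n 10306
[1.31, -0.02, -1.35] [0.0, -0.001, -0.0]
[2.1, -0.02, -1.99] [0.0, -0.001, -0.0]
[2.94, -0.02, -2.56] [0.0, -0.001, -0.0]
[3.82, -0.02, -3.07] [0.0, -0.001, -0.0]
[4.74, -0.02, -3.5] [0.0, -0.001, -0.0]
[5.69, -0.02, -3.86] [0.0, -0.001, -0.0]
[6.67, -0.02, -4.14] [0.0, -0.001, -0.0]
[7.66, -0.02, -4.34] [0.0, -0.001, -0.0]
[8.67, -0.02, -4.46] [0.0, -0.001, -0.0]
[9.69, -0.02, -4.5] [0.0, -0.001, -0.0]
[10.7, -0.02, -4.46] [0.0, -0.001, -0.0]
[11.71, -0.02, -4.34] [0.0, -0.001, -0.0]
```

View pics/s2.png

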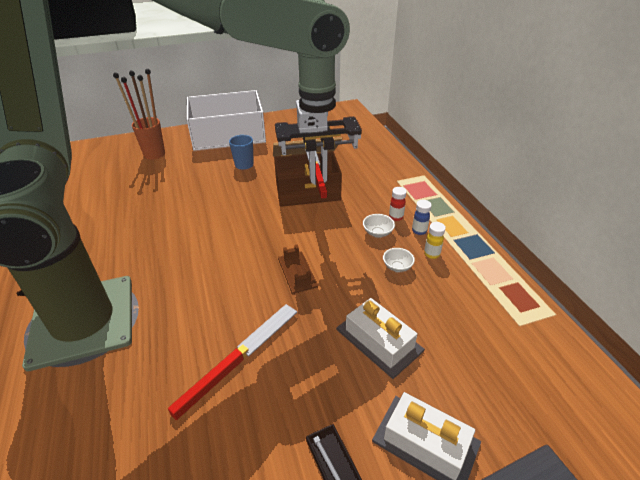

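The lid is at about 0.75 rad and the knife hasn't slipped (side view, box at (308,170)). Continuing the arc, then backing off.

>>> {"api": "jog_arm", "payload": {"commands": [[[0.6, 0, -0.7, 0, 0, 0, 1], [1.3, 0, -1.35, 0, 0, 0, 1], [2.1, 0, -2.0, 0, 0, 0, 1], [2.9, 0, -2.55, 0, 0, 0, 1], [3.8, 0, -3.05, 0, 0, 0, 1], [4.7, 0, -3.5, 0, 0, 0, 1], [5.7, 0, -3.85, 0, 0, 0, 1], [6.7, 0, -4.15, 0, 0, 0, 1], [7.7, 0, -4.35, 0, 0, 0, 1], [8.7, 0, -4.45, 0, 0, 0, 1], [9.7, 0, -4.5, 0, 0, 0, 1], [10.7, 0, -4.45, 0, 0, 0, 1], [11.7, 0, -4.35, 0, 0, 0, 1], [11.7, 0, -4.35, 0, 0, 0, 1], [11.7, 0, -4.35, 0, 0, 0, 1], [7, 0, -4.5, 0, 0, 0, 1], [2, 0, -4.5, 0, 0, 0, 1], [-3, 0, -4.5, 0, 0, 0, 1], [-3, 0, -4.5, 0, 0, 0, 1]]]}}

```text
t: 8.95
tcp_pos: [0.544, 0.0732, 0.1977]
tool_rot: [2.397, 2.028, -0.002]
contact_force: [0.2, 0.6, -0.3]
finger_gap: 0.0139
gripper_force: 30.0
```

Run:
```python
from h import *
for n in ("top","side"): 
    p=imaging.capture(n); lidangle(p)
knife_in_tool()
s=sensors.sense(); print(s["t"],s["tcp_pos"].round(4))
rows([([.4585,.0076,.12],down(.4)),([.4585,.0076,.0225],down(.4))])
```

```text
lid pts 1539 angle pct [1.66 1.71 1.73 1.74 1.76] rmax 0.143
lid pts 597 angle pct [1.67 1.73 1.75 1.78 1.84] rmax 0.141
blade top z(tool)= [ 0.0008 -0.0192] y= [0.0018 0.0001] xmax 0.1237 n 10128
9.1 [0.5448 0.0787 0.1978]
[-8.4, -7.39, 7.77] [0.001, -0.001, -0.167]
[-8.41, -7.4, 17.52] [0.001, -0.001, -0.167]
```

>>> {"api": "jog_arm", "payload": {"commands": [[[-4, -3.7, 2, 0, 0, -0.1, 1], [-8.4, -7.4, 5, 0, 0, -0.167, 1], [-8.4, -7.4, 7.8, 0, 0, -0.167, 1], [-8.4, -7.4, 7.8, 0, 0, -0.167, 1], [-8.4, -7.4, 7.8, 0, 0, -0.167, 1], [-8.4, -7.4, 7.8, 0, 0, -0.167, 1], [-8.4, -7.4, 7.8, 0, 0, -0.167, 1]]]}}

```text
t: 9.8
tcp_pos: [0.4613, 0.0082, 0.1218]
tool_rot: [2.208, 2.229, 0.005]
contact_force: [-0.5, 0.3, -1.2]
finger_gap: 0.014
gripper_force: 30.0
```

Run:
```python
from h import *
rows([([.4585,.0076,.0225],down(.4))]); knife_in_tool()
```

```text
[-0.05, -0.33, 9.93] [0.005, 0.001, 0.003]
blade top z(tool)= [ 0.0002 -0.0195] y= [0.0001 0.0006] xmax 0.1249 n 10293
```

>>> {"api": "jog_arm", "payload": {"commands": [[[0, 0, 4, 0, 0, 0, 1], [0, 0, 6.5, 0, 0, 0, 1], [0, 0, 6.5, 0, 0, 0, 1], [0, 0, 6.5, 0, 0, 0, 1], [0, 0, 6.5, 0, 0, 0, 1]]]}}

```text
t: 10.35
tcp_pos: [0.4603, 0.0074, 0.0563]
tool_rot: [2.21, 2.228, 0.004]
contact_force: [-0.1, -0.9, 0.8]
finger_gap: 0.0137
gripper_force: 30.0
```

Run:
```python
from h import *
rows([([.4585,.0076,.0225],down(.4))]); s=sensors.sense(); print(s["tcp_pos"],s["qd"].round(3))
```

```text
[0.02, -0.2, 3.38] [0.004, 0.001, 0.001]
[0.46032615 0.00741754 0.0563382 ] [-0.003 -0.01   0.001  0.001 -0.003  0.   ]
```

>>> {"api": "jog_arm", "payload": {"commands": [[[0, -0.15, 1.5, 0, 0, 0, 1], [0, -0.15, 2.6, 0, 0, 0, 1], [0, -0.15, 3.3, 0, 0, 0, 1], [0, -0.15, 3.4, 0, 0, 0, 1], [0, -0.15, 3.4, 0, 0, 0, 1], [0, -0.15, 3.4, 0, 0, 0, 0], [0, -0.15, 3.4, 0, 0, 0, -1], [0, -0.15, 3.4, 0, 0, 0, -1], [0, -0.15, 3.4, 0, 0, 0, -1], [0, -0.15, 3.4, 0, 0, 0, -1], [0, -0.15, 3.4, 0, 0, 0, -1], [0, -0.15, 3.4, 0, 0, 0, -1], [0, -0.15, 0, 0, 0, 0, -1], [0, -0.15, -5, 0, 0, 0, -1], [0, -0.15, -10, 0, 0, 0, -1], [0, -0.15, -15, 0, 0, 0, -1], [0, -0.15, -15, 0, 0, 0, -1]]]}}

```text
t: 12.05
tcp_pos: [0.4623, 0.0067, 0.2127]
tool_rot: [2.203, 2.221, 0.015]
contact_force: [0.6, 0.1, -0.9]
finger_gap: 0.0941
gripper_force: 0.0
```

Run:
```python
from h import *
p=imaging.capture("wrist"); W=world(p); X,Y,Z=np.moveaxis(W,-1,0)
P=W[(abs(X-.459)<.03)&(Y>-.1)&(Y<.2)&(Z>.033)&(Z<.06)]
for y in np.arange(-.06,.17,.04):
    Q=P[abs(P[:,1]-y)<.006]
    if len(Q): print(round(y,2),len(Q),Q.min(0).round(4),Q.max(0).round(4))
t=imaging.capture("top"); lidangle(t); save(t,"t3"); W=world(t)
for r in imaging.regions_of(t,"leaf")[:3]:
    P=W[r["region"]]; P=P[~np.isnan(P[:,0])]; print(r["confidence"],r["position"],np.median(P,0),fit(P))
d=(W-HIN)@u; e=(W-HIN)@np.array([u[1],-u[0],0]); Z=W[...,2]
P=W[(d>-.11)&(d<-.02)&(abs(e)<.075)&(Z>.05)&(Z<.083)]; print("leaf top",len(P),fit(P),pca(P),np.median(P[:,2]))
P=W[(d>-.13)&(d<-.03)&(abs(e)<.095)&(Z>.08)&(Z<.095)]; print("rim",len(P),fit(P)); 
print("leaf expected",(HIN-.07*u).round(4))
```

```text
-0.06 237 [ 0.4432 -0.0659  0.0362] [ 0.4756 -0.0541  0.0496]
-0.02 168 [ 0.4516 -0.0259  0.0462] [ 0.4641 -0.0141  0.0505]
0.02 191 [0.4507 0.0144 0.0451] [0.4639 0.026  0.0497]
0.06 322 [0.4451 0.054  0.0386] [0.4683 0.0657 0.0469]
0.1 362 [0.4454 0.0946 0.0384] [0.4679 0.106  0.0429]
0.14 400 [0.4447 0.134  0.0386] [0.4675 0.146  0.0427]
lid pts 1534 angle pct [1.67 1.71 1.73 1.74 1.76] rmax 0.143
0.61 [197.7, 193.2] [0.57547421 0.28521159 0.0754689 ] (array([579.8, 289.8]), array([76. , 21.3]), 79.5)
0.48 [109.7, 337.7] [ 0.77507969 -0.05312194  0.08105509] (array([793.4, -56. ]), array([41.9, 62.4]), 88.2)
leaf top 132 (array([578. , 285.2]), array([65.4,  8.4]), 81.1) (array([0.57681819, 0.28307389]), np.float64(80.87206248917745)) 0.07769596008261984
rim 506 (array([577.3, 279.7]), array([ 91.7, 170.7]), 80.5)
leaf expected [0.5778 0.2871 0.    ]
```

View pics/t3.png

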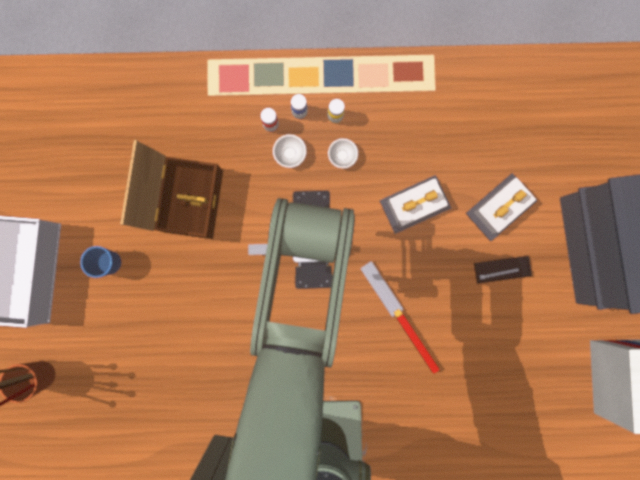

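The knife is back on its rest and the lid leans back at 1.73 rad. The leaf shows in the box at (190,198). Moving above it.

Run:
```python
from h import *
rows([([.577,.285,.18],down(-9.1))])
```

```text
[27.64, 12.29, 2.4] [-0.0, 0.0, 0.167]
```

>>> {"api": "jog_arm", "payload": {"commands": [[[5, 2.4, 0, 0, 0, 0.1, -1], [10, 4.8, 0, 0, 0, 0.167, -1], [15, 7, 0, 0, 0, 0.167, -1], [20, 9.2, 0, 0, 0, 0.167, -1], [24.5, 11, 0.8, 0, 0, 0.167, -1], [27.6, 12.3, 1.6, 0, 0, 0.167, -1], [27.6, 12.3, 2.4, 0, 0, 0.167, -1], [27.6, 12.3, 2.4, 0, 0, 0.167, -1], [27.6, 12.3, 2.4, 0, 0, 0.167, -1], [27.6, 12.3, 2.4, 0, 0, 0.167, -1], [27.6, 12.3, 2.4, 0, 0, 0.167, -1]]]}}

```text
t: 13.3
tcp_pos: [0.5777, 0.2832, 0.1814]
tool_rot: [2.392, 2.035, 0.001]
contact_force: [0.3, -0.3, 0.3]
finger_gap: 0.0942
gripper_force: 0.0
```

Run:
```python
from h import *
p=imaging.capture("wrist"); W=world(p); save(p,"w4")
d=(W-HIN)@u; e=(W-HIN)@np.array([u[1],-u[0],0]); Z=W[...,2]
P=W[(d>-.12)&(d<-.02)&(abs(e)<.04)&(Z>.07)&(Z<.085)]; print("leaf top",len(P),fit(P),pca(P),np.median(P[:,2]),P.min(0),P.max(0))
c=fit(P)[0]/1000
print(sensors.sense()["tcp_pos"]); rows([([.577,.285,.047],down(-9.1)),([c[0],c[1],.047],down(-9.1))])
```

```text
leaf top 1494 (array([576.5, 280.4]), array([76.9, 79.8]), 81.2) (array([0.57399506, 0.26782325]), np.float64(83.62208386626742)) 0.07840771019556514 [0.53131197 0.23663073 0.07004706] [0.61006232 0.31902496 0.08496742]
[0.577812   0.28342369 0.18149267]
[0.14, -0.12, 13.45] [0.001, -0.001, -0.002]
[-0.33, -0.1, 13.45] [0.001, -0.001, -0.002]
```

View pics/w4.png

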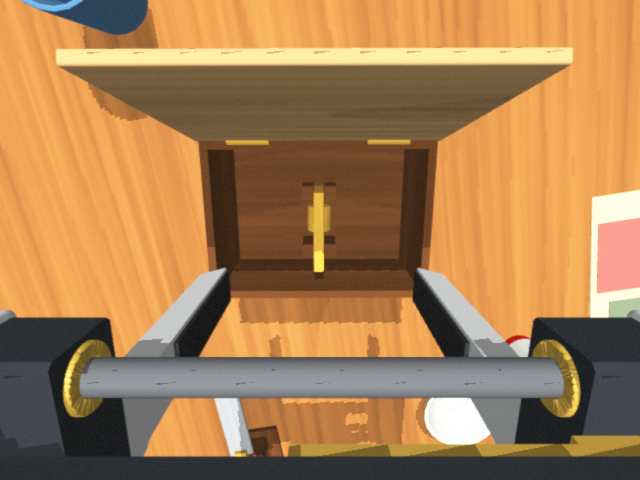

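Run:
```python
from h import *
p=imaging.capture("wrist"); W=world(p)
d=(W-HIN)@u; e=(W-HIN)@np.array([u[1],-u[0],0]); Z=W[...,2]
m=(d>-.112)&(d<-.03)&(abs(e)<.015)&(Z>.07)&(Z<.085); P=W[m]; print(len(P),fit(P),pca(P),"d",np.percentile(d[m],[1,99]),"e",np.percentile(e[m],[1,50,99]),np.median(P[:,2]))
c=fit(P)[0]/1000
rows([([c[0],c[1],.047],down(-9.1))]); print(sensors.sense()["tcp_pos"])
```

```text
813 (array([575.9, 287.4]), array([63.6,  7.8]), 80.8) (array([0.5764505 , 0.28844238]), np.float64(80.82092094115934)) d [-0.10132486 -0.03855046] e [-0.00521165 -0.00170551  0.00209268] 0.07850714589910225
[0.34, -0.27, 13.45] [0.001, -0.001, -0.002]
[0.5778596  0.28358819 0.18150951]
```

>>> {"api": "jog_arm", "payload": {"commands": [[[0.3, -0.2, 4, 0, 0, 0, -1], [0.3, -0.2, 8, 0, 0, 0, -1], [0.3, -0.2, 11.5, 0, 0, 0, -1], [0.3, -0.2, 13.4, 0, 0, 0, -1], [0.3, -0.2, 13.4, 0, 0, 0, -1], [0.3, -0.2, 13.4, 0, 0, 0, 0], [0.3, -0.2, 13.4, 0, 0, 0, 0.7], [0.3, -0.2, 13.4, 0, 0, 0, 1], [0.3, -0.2, 13.4, 0, 0, 0, 1], [0.3, -0.2, 13.4, 0, 0, 0, 1], [0.3, -0.2, 13.4, 0, 0, 0, 1], [0.3, -0.2, 13.4, 0, 0, 0, 1], [0.3, -0.2, 13.4, 0, 0, 0, 1], [0.3, -0.2, 13.4, 0, 0, 0, 1], [0.3, -0.2, 13.4, 0, 0, 0, 1], [0.3, -0.2, 13.4, 0, 0, 0, 1]]]}}

```text
t: 15.0
tcp_pos: [0.576, 0.2878, 0.0464]
tool_rot: [-2.391, -2.038, 0.0]
contact_force: [-1.3, -0.0, -0.7]
finger_gap: 0.0096
gripper_force: 0.0
```

>>> {"api": "jog_arm", "payload": {"commands": [[[0, 0, 0, 0, 0, 0, 1], [0, 0, 0, 0, 0, 0, 1], [0, 0, 0, 0, 0, 0, 1]]]}}

```text
t: 15.3
tcp_pos: [0.576, 0.2878, 0.0464]
tool_rot: [2.391, 2.038, -0.0]
contact_force: [-0.2, 0.1, -1.4]
finger_gap: 0.0078
gripper_force: 30.0
```

>>> {"api": "jog_arm", "payload": {"commands": [[[0, 0, -1, 0, 0, 0, 1], [0, 0, -3, 0, 0, 0, 1], [0, 0, -6, 0, 0, 0, 1], [0, 0, -10, 0, 0, 0, 1], [0, 0, -14, 0, 0, 0, 1], [0, 0, -16, 0, 0, 0, 1], [0, 0, -16, 0, 0, 0, 1], [0, 0, -16, 0, 0, 0, 1]]]}}

```text
t: 16.1
tcp_pos: [0.5756, 0.2877, 0.2063]
tool_rot: [-2.391, -2.038, 0.001]
contact_force: [-0.6, 1.2, -2.1]
finger_gap: 0.0077
gripper_force: 30.0
```

Run:
```python
from h import *
rows([([.591,-.314,.20],down(23.4))]); s=sensors.sense(); print(R.from_rotvec(s["tool_rot"]).as_matrix().round(3))
```

```text
[-59.17, 11.05, 0.63] [-0.0, 0.0, -0.567]
[[ 0.158  0.987 -0.   ]
 [ 0.987 -0.158 -0.   ]
 [-0.    -0.    -1.   ]]
```

>>> {"api": "jog_arm", "payload": {"commands": [[[-2, 0.4, 0, 0, 0, 0, 1], [-5, 1, 0, 0, 0, -0.05, 1], [-9.5, 2, 0, 0, 0, -0.1, 1], [-14, 3, 0, 0, 0, -0.2, 1], [-18.5, 4, 0, 0, 0, -0.3, 1], [-23, 5, 0, 0, 0, -0.4, 1], [-27.5, 5.5, 0, 0, 0, -0.5, 1], [-32, 6, 0, 0, 0, -0.567, 1], [-36.5, 7, 0, 0, 0, -0.567, 1], [-41, 8, 0, 0, 0, -0.567, 1], [-45.5, 9, 0, 0, 0, -0.567, 1], [-50, 10, 0, 0, 0, -0.567, 1], [-54, 10.5, 0, 0, 0, -0.567, 1], [-57, 11, 0.6, 0, 0, -0.567, 1], [-59.2, 11, 0.6, 0, 0, -0.567, 1], [-59.2, 11, 0.6, 0, 0, -0.567, 1], [-59.2, 11, 0.6, 0, 0, -0.567, 1], [-59.2, 11, 0.6, 0, 0, -0.567, 1], [-59.2, 11, 0.6, 0, 0, -0.567, 1], [-59.2, 11, 0.6, 0, 0, -0.567, 1]]]}}

```text
t: 18.1
tcp_pos: [0.5912, -0.3129, 0.2006]
tool_rot: [1.723, 2.627, 0.0]
contact_force: [0.1, -0.3, -1.0]
finger_gap: 0.0078
gripper_force: 30.0
```

Run:
```python
from h import *
s=sensors.sense(); print(s["tcp_pos"].round(4),s["qd"].round(3))
p=imaging.capture("wrist"); W=world(p); save(p,"w5")
G=np.array([.559,-.241,0]); a=np.radians(113.4); jy=np.array([np.cos(a),np.sin(a),0]); jx=np.array([jy[1],-jy[0],0])
d=(W-G)@jy; e=(W-G)@jx; Z=W[...,2]
m=(abs(d)<.06)&(abs(e)<.03)&(Z>.062)&(Z<.095); P=W[m]
print("knuckles",len(P),fit(P),pca(P),"d",np.percentile(d[m],[0.5,99.5]).round(4),"e",np.percentile(e[m],[1,99]).round(4),"zmax",np.percentile(P[:,2],98))
dd=np.sort(d[m]); i=np.diff(dd).argmax(); print("gap d",dd[i],dd[i+1])
m=(abs(d)<.08)&(abs(e)<.05)&(Z>.045)&(Z<.056); print("block",fit(W[m]))
R0=R.from_rotvec(s["tool_rot"]); L=R0.inv().apply(W.reshape(-1,3)-s["tcp_pos"]).reshape(W.shape)
m=(abs(L[...,0])<.05)&(abs(L[...,1])<.03)&(L[...,2]>-.02)&(L[...,2]<.06); Q=L[m]; print("leaf in tool",len(Q),Q.min(0).round(4),Q.max(0).round(4))
```

```text
[ 0.5912 -0.3129  0.2006] [-0.005 -0.002 -0.006 -0.002 -0.001  0.001]
knuckles 1826 (array([ 558.8, -239.7]), array([21.9, 78.5]), 23.1) (array([ 0.55799084, -0.2376194 ]), np.float64(113.44590650209042)) d [-0.0377  0.0401] e [-0.0104  0.0112] zmax 0.08369035428933838
gap d -0.014380947978952395 0.016462237808856667
block (array([ 558.8, -239.7]), array([ 70.1, 118.9]), 23.3)
leaf in tool 1183 [-0.001  -0.0154 -0.02  ] [0.0313 0.0166 0.0357]
```

View pics/w5.png

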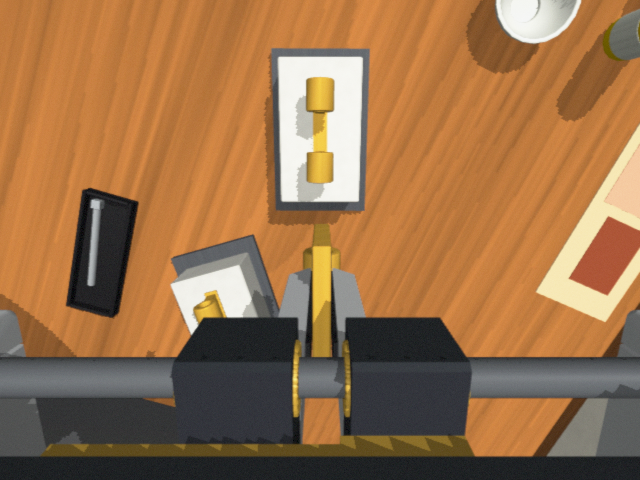

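Run:
```python
from h import *
rows([([.5585,-.2394,.15],down(23.3)),([.5585,-.2394,.1014],down(23.3))])
```

```text
[8.07, -0.07, 5.07] [0.0, 0.0, 0.003]
[8.07, -0.07, 9.93] [0.0, 0.0, 0.003]
```

>>> {"api": "jog_arm", "payload": {"commands": [[[2, 0, 1, 0, 0, 0, 1], [5, -0.05, 2.5, 0, 0, 0.003, 1], [7, -0.07, 4, 0, 0, 0.003, 1], [8.1, -0.07, 5, 0, 0, 0.003, 1], [8.1, -0.07, 5, 0, 0, 0.003, 1], [8.1, -0.07, 5, 0, 0, 0.003, 1], [8.1, -0.07, 5, 0, 0, 0.003, 1], [8.1, -0.07, 5, 0, 0, 0.003, 1], [8.1, -0.07, 5, 0, 0, 0.003, 1]]]}}

```text
t: 19.05
tcp_pos: [0.5586, -0.2409, 0.1511]
tool_rot: [1.729, 2.621, 0.0]
contact_force: [0.2, -1.1, -1.5]
finger_gap: 0.0076
gripper_force: 30.0
```

Run:
```python
from h import *
s=sensors.sense(); print(s["tcp_pos"].round(4),s["qd"].round(3))
rows([([.5585,-.2394,.1014],down(23.3))])
p=imaging.capture("side"); W=world(p); save(p,"s6")
G=np.array([.5587,-.2399,0]); a=np.radians(113.3); jy=np.array([np.cos(a),np.sin(a),0]); jx=np.array([jy[1],-jy[0],0])
d=(W-G)@jy; e=(W-G)@jx; Z=W[...,2]
# side-camera: leaf plate vs fixed knuckles (shared calibration error)
m=(abs(d)<.06)&(abs(e)<.02)&(Z>.062)&(Z<.088); print("kn d",np.percentile(d[m],[1,99]).round(4),"e",np.percentile(e[m],[1,50,99]).round(4),"zmax",np.percentile(Z[m],99).round(4))
for z0,z1 in ((.106,.132),(.142,.165),(.165,.18)):
    m=(abs(d)<.06)&(abs(e)<.02)&(Z>z0)&(Z<z1); print("leaf",z0,m.sum(),"d",np.percentile(d[m],[1,99]).round(4) if m.any() else "","e",np.percentile(e[m],[1,50,99]).round(4) if m.any() else "", Z[m].min() if m.any() else "")
```

```text
[ 0.5586 -0.2409  0.1511] [ 0.003  0.     0.009 -0.001 -0.     0.001]
[0.15, 0.04, 4.97] [0.001, 0.001, -0.002]
kn d [-0.0394  0.0381] e [-0.0108 -0.0036  0.0101] zmax 0.0851
leaf 0.106 128 d [-0.014  0.01 ] e [-0.0106 -0.0065  0.009 ] 0.11375582954366235
leaf 0.142 211 d [-0.0337  0.0282] e [-0.0157 -0.0033  0.0041] 0.14215290533896285
leaf 0.165 189 d [-0.0342  0.0216] e [-0.0162 -0.0039  0.0151] 0.1650117179117886
```

>>> {"api": "jog_arm", "payload": {"commands": [[[0.15, 0.04, 0.5, 0, 0, 0, 1], [0.15, 0.04, 1.3, 0, 0, 0, 1], [0.15, 0.04, 2.1, 0, 0, 0, 1], [0.15, 0.04, 3, 0, 0, 0, 1], [0.15, 0.04, 3.8, 0, 0, 0, 1], [0.15, 0.04, 4.5, 0, 0, 0, 1], [0.15, 0.04, 4.95, 0, 0, 0, 1], [0.15, 0.04, 4.95, 0, 0, 0, 1], [0.15, 0.04, 4.95, 0, 0, 0, 1], [0.15, 0.04, 4.95, 0, 0, 0, 1], [0.15, 0.04, 4.95, 0, 0, 0, 1]]]}}

```text
t: 20.2
tcp_pos: [0.5583, -0.2388, 0.1015]
tool_rot: [1.729, 2.622, 0.0]
contact_force: [1.2, 0.5, -1.4]
finger_gap: 0.008
gripper_force: 30.0
```

Run:
```python
from h import *
s=sensors.sense(); print(s["tcp_pos"].round(4),s["qd"].round(3),s["contact_force"].round(2))
rows([([.5585,-.2394,.1014],down(23.3))])
p=imaging.capture("side"); W=world(p)
r,c=337,381; cv2.imwrite("pics/s7.png",cv2.resize(p["image"][250:390,300:460],(800,700))[100:,:,::-1])
G=np.array([.5587,-.2399,0]); a=np.radians(113.3); jy=np.array([np.cos(a),np.sin(a),0]); jx=np.array([jy[1],-jy[0],0])
d=(W-G)@jy; e=(W-G)@jx; Z=W[...,2]
def st(n,m): print(n,m.sum(),"d",np.percentile(d[m],[1,99]).round(4),"e",np.percentile(e[m],[1,50,99]).round(4),"z",np.percentile(Z[m],[1,99]).round(4))
b=(abs(d)<.06)&(abs(e)<.02)
st("knuckles",b&(Z>.056)&(Z<.086)); st("plate",b&(Z>.092)&(Z<.115)); st("plate hi",b&(Z>.115)&(Z<.134))
for z in (.06,.066,.072,.078):
    m=b&(abs(Z-z)<.0035); h=np.histogram(d[m],np.arange(-.045,.046,.003))[0]; print(z,h)
```

```text
[ 0.5583 -0.2388  0.1015] [-0.     0.     0.003 -0.001 -0.    -0.002] [ 1.19  0.53 -1.39]
[-0.07, -0.0, 0.01] [0.001, 0.001, -0.002]
knuckles 458 d [-0.0392  0.0387] e [-0.0108 -0.0052  0.0084] z [0.0565 0.0855]
plate 168 d [-0.0317  0.0271] e [-0.0146 -0.0027  0.0035] z [0.0922 0.1149]
plate hi 225 d [-0.0314  0.0235] e [-0.016  -0.0032  0.0149] z [0.1155 0.1339]
0.06 [0 3 5 1 1 2 1 2 1 1 0 0 0 0 0 0 0 0 0 0 2 1 0 1 3 1 0 0 0 0]
0.066 [ 0  4 12  4  1  1  1  0  1  1  0  4  4  1  1  0  0  0  2  0  3  4  4  0
  1  1  0  0  1  0]
0.072 [ 0  2 13  4  3  4  4  2  5  3  0  9  3  2  5  2  2  3  3  0  6  3  4  1
  3  3  3  1  0  0]
0.078 [ 0  3 11  8  8  9  8  4  8  6  0 13  3  5  7  5  5  6  7  1  7  8  6  7
  5  5  5  7  1  0]
```

View pics/s7.png

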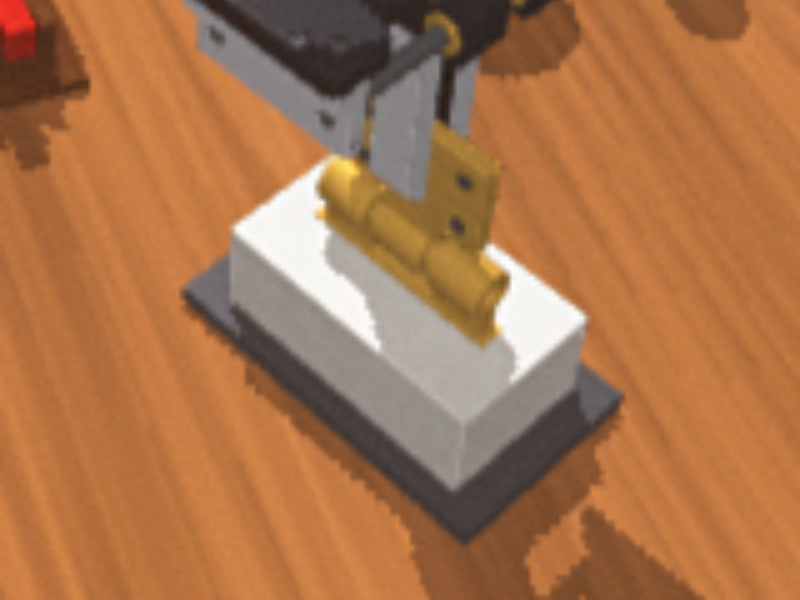

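The three knuckles look collinear, with the loose one centred between the fixed two. One numeric check of height and offset before handing in.

Run:
```python
from h import *
from scipy.optimize import least_squares
G=np.array([.5587,-.2399,0]); a=np.radians(113.3); jy=np.array([np.cos(a),np.sin(a),0]); jx=np.array([jy[1],-jy[0],0])
Ps=[world(imaging.capture("side")) for _ in range(3)]; W=np.concatenate(Ps)
d=(W-G)@jy; e=(W-G)@jx; Z=W[...,2]
for n,lo,hi in (("k-",-.036,-.019),("leaf",-.008,.008),("k+",.019,.036)):
    m=(d>lo)&(d<hi)&(e>-.013)&(e<-.0035)&(Z>.063)&(Z<.088)
    f=least_squares(lambda c:np.hypot(e[m]-c[0],Z[m]-c[1])-.011,[0,.072],loss="soft_l1",f_scale=.001); print(n,m.sum(),f.x.round(4))
for n in ("top","side"): lidangle(imaging.capture(n))
s=sensors.sense(); print(s["t"],s["tcp_pos"].round(4),s["contact_force"].round(2))
```

```text
k- 192 [0.0011 0.0732]
leaf 169 [0.0018 0.0727]
k+ 174 [0.0012 0.0731]
lid pts 1527 angle pct [1.66 1.71 1.73 1.74 1.76] rmax 0.144
lid pts 337 angle pct [1.65 1.71 1.75 1.79 1.86] rmax 0.09
20.5 [ 0.5579 -0.2385  0.1011] [-0.11 -0.4  -0.49]
```

>>> {"api": "jog_arm", "payload": {"commands": [[[-0.06, -0.04, -0.04, 0, 0, 0, 1], [-0.06, -0.04, -0.04, 0, 0, 0, 1], [-0.06, -0.04, -0.04, 0, 0, 0, 1], [-0.06, -0.04, -0.04, 0, 0, 0, 1], [-0.06, -0.04, -0.04, 0, 0, 0, 1], [-0.06, -0.04, -0.04, 0, 0, 0, 1], [-0.06, -0.04, -0.04, 0, 0, 0, 1], [-0.06, -0.04, -0.04, 0, 0, 0, 1]]]}}

```text
t: 21.3
tcp_pos: [0.5578, -0.2392, 0.1014]
tool_rot: [1.729, 2.623, -0.0]
contact_force: [0.4, -0.2, -1.2]
finger_gap: 0.0077
gripper_force: 30.0
```

Run:
```python
from workcell import order
print(order.close_job())
```

```text
the job is handed in; nothing more can be done
None
```

I handed the job in at about 21 s: the lid leans back at about 1.73 rad, the knife is on its rest, and the gripped leaf's knuckle sits between the jamb's two, its hole within about 1 mm of theirs by camera just before a last 0.8 mm nudge that I didn't re-measure.

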